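String the focus-drive wheels on their mandrel

TASK

Take the mandrel by its orange handle from its cradle, thread it through the four drive wheels standing in the V-block, and push on until its collar has closed all four up tight against the sprung end stop and you feel the spring take up firmly: about ten newtons, never more than twenty. Lift the four off together on the mandrel and lay it, loaded, gently back in both notches of the cradle, level, and let go. Keep your fingers off the wheels (they are degreased), do not drop any, and leave everything else on the bench alone.

Things in the scene. Friction and masses are not known exactly. Their poses are not given: they have to be found in the camera images.
- mandrel_grip (a point): Centre of the mandrel's orange handle: 70 mm long, 16 wide, 20 high, flat sides. The mandrel is one loose straight tool, about 110 g. x axis along it from handle to tip, z up as it lies in the cradle. From here along x: handle to +35 mm, bare square neck (8 x 8 mm) to +65, brass collar (18 mm across) to +71, round shaft to the tip at +171.
- mandrel_tip (a point): Tip of the mandrel's steel shaft, on its axis; axes as for mandrel_grip. The shaft is 9 mm thick and 100 mm long; its last 5 mm taper to 5 mm.
- mandrel: The same mandrel; this origin lies on its axis at the collar's front face (where the first wheel will bear), axes as above.
- mandrel_neck (a point): Middle of the mandrel's square neck, on its axis, 50 mm from mandrel_grip towards the tip; it lies in the cradle's neck notch.
- mandrel_rest (a point): Point on the axis of the mandrel's shaft, 76 mm beyond the collar's front face, 24 mm short of the tip; it lies in the cradle's shaft notch.
- wheel_1: Plain aluminium wheel, loose, nearest the open front of the V-block. All four wheels: 40 mm across, 14 mm thick, about 35 g (varies), with a plain 10.5 mm through bore, so only 0.75 mm play round the shaft; origin at the centre, x axis along the bore. They stand on edge in the V, 0.6 to 5.4 mm apart, each a little askew, and shift and square up when the shaft meets them.
- wheel_2: White plastic gear wheel, second from the front, loose; size and axes as wheel_1.
- wheel_3: Plain black plastic wheel, third from the front, loose; size and axes as wheel_1.
- wheel_4: Brass-coloured gear wheel, the last one, nearest the end stop, loose; size and axes as wheel_1.
- v_front (a point): Fixed steel V-block, 130 mm long, 60 wide, walls 40 high. This point is over its open front end, on the line of the wheels' bores, 48 mm above the bench; x axis along the V towards the end stop. Enter here, along +x. Wheel_1's front face is 7 to 9 mm behind this point. Sliding all four along the oiled V takes about 1 N; shoved off the line they bind in it: keep sideways and up-down force small.
- v_back (a point): As v_front, over the block's far end, 130 mm on. A blue end stop is clamped astride the block: a red two-legged pad, open at the top, 16 mm between its legs so the shaft passes and lifts out, on a spring of 4 N per mm, 6 mm travel. Where it is clamped is not measured: pad face 78 to 96 mm behind v_front, 4 to 24 mm behind wheel_4; feel for it. Stop 66 mm high, 76 wide.
- cradle: The cradle itself, fixed; origin under the middle of its green base plate, half-way between the two uprights, x axis from the neck notch to the shaft notch. The mandrel must never be pressed on it with more than 20 N.
- notch_neck (a point): Fixed cradle: green base 145 x 70 x 8 mm, two aluminium uprights, 8 mm thick, 44 wide, 97 apart, each with a flared notch open at the top. This point: where the neck's axis lies when seated, middle of the first upright, 50 mm above the bench. Notch floor 4 mm below, straight part 12 wide and 10 high, flare above, top 18 mm above this point. x axis towards notch_shaft.
- notch_shaft (a point): Where the shaft's axis lies in the cradle's second upright, 50 mm above the bench, 97 mm along x from notch_neck; floor 4.5 mm below, straight part 13 mm wide. Four wheels closed up on the collar (56 mm) fit between the uprights; a spread pack does not.
- oil_bottle: Amber dropper bottle, 32 mm across, 75 mm tall, loose bystander; origin under its centre.
- objective_pot: Clear pot with black lid, 44 mm across, 55 mm tall, loose bystander; origin under its centre.
- screwdriver: Screwdriver lying on the bench at the side, loose bystander.
- slide_box: Blue slide box 85 x 95 x 34 mm, loose bystander; origin under its centre.
- parts_dish: Closed clear plastic dish, 75 mm across, 15 mm high, screws on its lid, loose bystander between the V-block and the cradle; origin under its centre.
- spare_spacer: Brass spacer ring lying flat, 34 mm across, 10 mm high, loose bystander between the V-block and the cradle; not part of this job; origin under its centre.
- eyepiece: Black eyepiece 36 mm across, 52 mm tall, loose bystander; origin under its centre.

How it is judged:
By the outcome, as a careful person would: the job done as asked, in the order asked, and still so for the second after the job is handed in, with the robot touching nothing.
It also fails if it takes over 64 s, if anything falls off the work surface, if the arm or the gripper's body presses on something with over 40 N, if the wrist force passes 120 N, or if a joint passes its speed limit or range.

ROBOT

A 6-joint arm with a two-finger parallel gripper is mounted at the origin on the work surface. World frame = base frame: x ahead of the robot, y to its left, z up, the work surface at z = 0. Lengths are in m, angles in rad, forces in N, time in s.
With the tool pointing down it reaches from about 0.25 to 0.775 m from the base axis. Payload 8.9 kg.
Tool frame: the origin (TCP) lies midway between the tips of the shut fingers; the grasp point (between the pads) lies 19 mm behind it; z points along the fingers, y is the line along which they close (so a half turn about z gives the same grasp; the last joint's range is limited). The gripper opens to 85 mm and grips with 20 to 120 N. Pads are 22 mm wide; open, the fingers measure 114 mm over their backs; the gripper's body (76 mm by 85 mm) begins 54 mm behind the grasp point. The pads swing forward as they close: fully open they stand 13 mm farther back than shut.
Start: joints at [1.192, 0.291, -0.153, 1.127, 0, 1.431], TCP at [0.125, 0.51, 0.231] pointing down, gripper open.
Joint ranges: [-2.52, 2.52], [-0.91, 1.74], [-1.3, 1.37], [-1.96, 2.02], [-1.52, 1.47], [-3.14, 3.14]. Speed limits (rad/s): [2.22, 2.22, 2.79, 3.14, 3.14, 3.14].

INTERFACE

Orientations are given as a 3x3 rotation matrix whose columns are the frame's x, y, z axes.
In Python, from plant import telemetry, eyes, env gives the robot as it stands.
- The arm moves only by the tool play_rows, never from a script. Its argument "rows" is a list that holds one entry, the list of rows, each a list of 7 numbers: the shift along the tool's x, y, z in m, then the turn, a rotation vector about the tool's x, y, z in rad, then the finger opening in m, from 0 to 0.0854. In form: [[[dx, dy, dz, rx, ry, rz, grip], ...]]. A call has 1 to 5 rows; each row is the pose to reach, as a shift and turn from the pose commanded when the call began, along the tool's axes at that moment; what a row does not reach only later rows make up. A row lasts 1/10 s, in which the tool goes at most 50 mm and 8.59 degrees, less where a joint would pass 70% of its speed; a pose out of reach is approached as far as the arm can. A call with a gripper value outside its range is refused whole. The fingers move at their own pace and stop on an object; the grip force is fixed at half the most. Time passes only in rows, so rows that repeat a pose let the fingers close. It gives the time, the measured TCP pose, the force, the opening and the grip force at its end, in the units of the state.
- telemetry.get_obs(): the state, without advancing time (a new reading comes with each control period).
- eyes.get_image(name): name is "scene" or "top"; returns a dict with "img" (480x640x3 uint8, red, green, blue), "depth" (480x640 float32, m along the optical axis (not along the pixel's ray), 0 where there is no reading), "camera_matrix" (3x3 intrinsics, pixels), "rvec" (rotation vector, rad) and "tvec" (3), from world to camera coordinates, as OpenCV has them. Camera axes: x right, y down, z forward; pixel columns grow to the right and rows downward; lengths in m; the calibration is good to about 2 mm. A picture is of the moment at which its call begins.
- env.job_done(): hands the job in; it is judged then, once.
The state is a dict: "t": time; "q": joint angles; "joint_vel": joint speeds; "effort": joint torques, N m; "tool_pos": TCP position; "orientation": TCP orientation; "ft_force": force on the tool from outside, world axes, zero at the start; "moment": the same for the moment, N m; "opening": finger opening in m; "gripper_force": force on a finger pad.
Only numpy, scipy, OpenCV 4.12 (cv2) and the standard library are available. Lean on these libraries where they do the work, as an engineer would, in place of code of your own. Each camera call takes 0.05 s, during which the arm holds its last target. There are 200 camera calls.

## Working session

There is one attempt and no reset: what is moved stays moved. The work goes in short steps, Python scripts to look and compute and a tool call to move; the robot and the scene stay as the last step left them, time stands still between calls to the robot, and variables do not carry over. Pictures are saved under pics/ and viewed, at most 10 in all, crops included, and the job is handed in when it is done.

Besides the shell and the picture viewer there is one more tool, called as name(argument=value, ...) on one line, values as JSON. play_rows: Moves the arm, as the interface text tells. Its arguments: {"type":"object","properties":{"rows":{"type":"array","items":{"type":"array","items":{"type":"array","items":{"type":"number"}}}}},"required":["rows"]}

```bash
ls; mkdir -p pics
cat > h.py <<'E'
import numpy as np, cv2
from plant import telemetry, eyes, env
def cam(n):
    d=eyes.get_image(n); d['R']=cv2.Rodrigues(np.array(d['rvec'],float))[0]; d['t']=np.array(d['tvec'],float).ravel(); d['K']=np.array(d['camera_matrix'],float); return d
def ray(d,u,v):
    c=-d['R'].T@d['t']; r=d['R'].T@np.linalg.inv(d['K'])@np.array([u,v,1.]); return c,r
def onz(d,u,v,z):
    c,r=ray(d,u,v); return c+r*(z-c[2])/r[2]
def cloud(d):
    v,u=np.mgrid[:480,:640]; P=np.stack([u,v,np.ones_like(u)],-1).reshape(-1,3)@np.linalg.inv(d['K']).T*d['depth'].reshape(-1,1)
    return ((P-d['t'])@d['R']).reshape(480,640,3)
def save(n,im,s=1): cv2.imwrite('pics/'+n+'.png',cv2.resize(im[:,:,::-1],None,fx=s,fy=s,interpolation=cv2.INTER_CUBIC))
E
python3 - <<'E'
from h import *
a=cam('scene');b=cam('top')
save('s1',a['img']);save('t1',b['img'])
np.savez('v1.npz',a=a['img'],ad=a['depth'],b=b['img'],bd=b['depth'])
for d in(a,b): print(-d['R'].T@d['t'],d['R'][2],d['K'][0,0])
print(telemetry.get_obs())
E
```

```text
pics
[ 1.4250759  -0.53596726  0.9091803 ] [-0.63369779  0.42339289 -0.64742997] 555.5355274337327
[0.26068479 0.02491222 1.69597122] [ 0.21474662  0.00699737 -0.97664473] 565.690718797589
{'t': 0.1, 'q': array([ 1.19169225e+00,  2.91184561e-01, -1.54023229e-01,  1.12668267e+00,
       -1.66354691e-05,  1.43146770e+00]), 'joint_vel': array([-2.65549121e-04, -3.04053506e-03,  2.20025878e-03, -5.01860481e-05,
       -1.82712315e-03,  1.31342388e-03]), 'effort': array([ 1.28732150e-03, -5.37977886e+01,  3.31917715e+01,  9.33619158e-03,
       -2.07055273e-04,  1.26308504e-05]), 'tool_pos': array([0.1245576 , 0.50963023, 0.23082049]), 'orientation': array([[-9.71391301e-01,  2.37484292e-01, -3.89470893e-04],
       [ 2.37484573e-01,  9.71390772e-01, -1.02260078e-03],
       [ 1.35476810e-04, -1.08583883e-03, -9.99999401e-01]]), 'ft_force': array([-0.62191946,  0.55452616, -0.12000906]), 'moment': array([-0.03210594,  0.01284532, -0.00764342]), 'gripper_force': 0.0, 'opening': 0.08533792545792504}
```

View pics/s1.png

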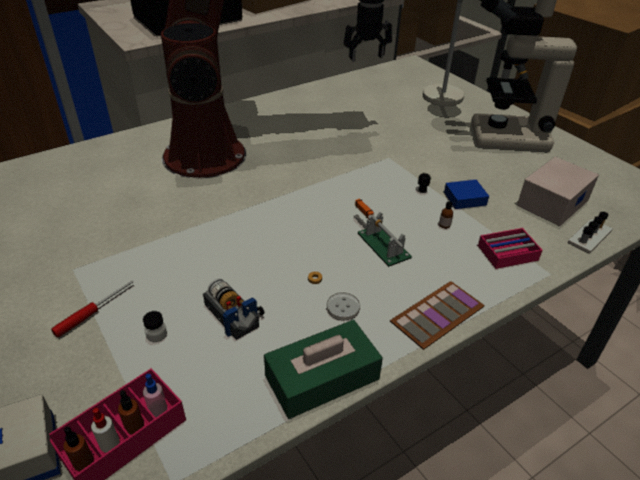

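View pics/t1.png

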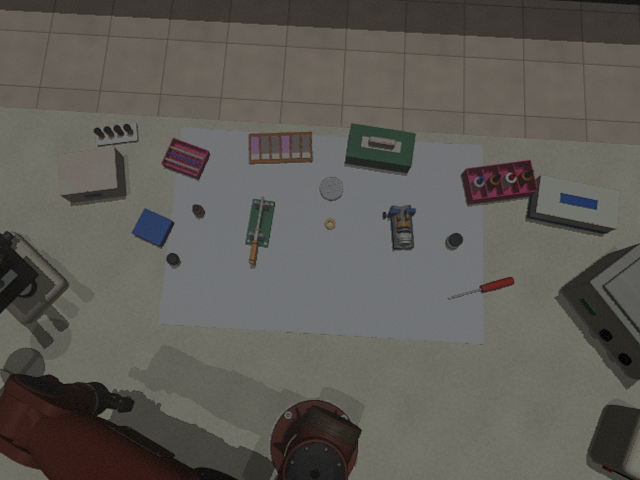

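The scene view shows the cradle and mandrel at about (390,235) and the V-block at about (232,305). In the top view the orange handle is at (253,256), the tip at (263,200), and the V-block at (402,228) with the blue stop at its upper end. Next I'll enlarge both.

Run:
```python
from h import *
z=np.load('v1.npz');a,b=z['a'],z['b']
def c(im,x,y,w=80,h=60): return cv2.resize(im[y:y+h,x:x+w],(400,300),interpolation=cv2.INTER_CUBIC)
m=np.vstack([np.hstack([c(a,345,192,),c(a,190,270)]),np.hstack([c(b,222,198),c(b,362,198)])])
m=np.clip(m.astype(float)*1.6,0,255).astype(np.uint8)
save('c1',m)
```

```text
(no output)
```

View pics/c1.png

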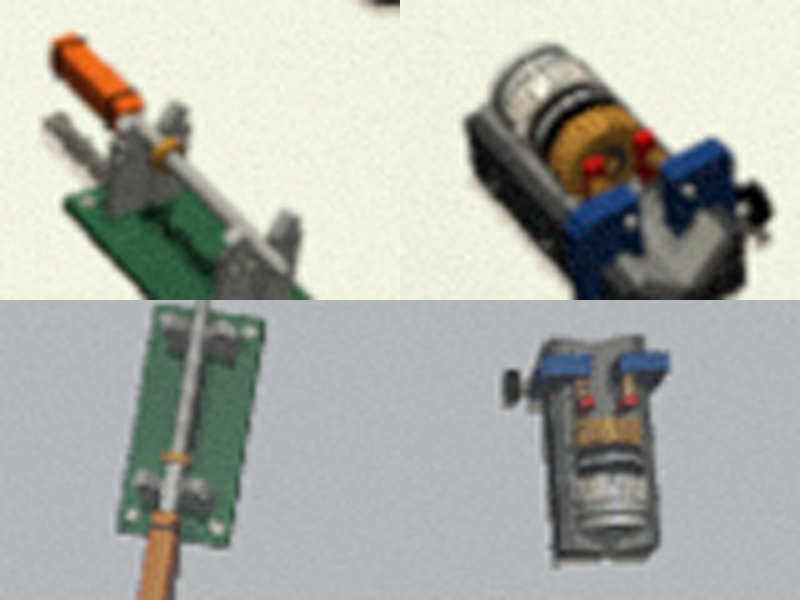

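The crops show the handle, collar, and cradle's green base clearly in both views. In the V-block the wheels run from the plain one at the front to the brass one, with the red pad legs and blue stop behind. Now I'll measure them.

```bash
cat > m1.py <<'E'
from h import *
a=cam('scene');b=cam('top')
def box(m,x0,x1,y0,y1):
    r=np.zeros_like(m);r[y0:y1,x0:x1]=m[y0:y1,x0:x1];return r
for n,d,rc,rv in(('scene',a,(345,425,190,275),(195,275,270,345)),('top',b,(230,290,190,275),(375,425,195,260))):
    hsv=cv2.cvtColor(d['img'],cv2.COLOR_RGB2HSV);H,S,V=[hsv[...,i].astype(int) for i in range(3)]
    C=cloud(d)
    g=box((H>55)&(H<95)&(S>90),*rc); o=box((H<14)&(S>120),*rc)
    print(n,'green',g.sum(),'orange',o.sum())
    if n=='top':
        v,u=np.nonzero(g);P=np.array([onz(d,x,y,.008)[:2] for x,y in zip(u,v)]).astype(np.float32)
        print(' base',cv2.minAreaRect(P*1000))
    v,u=np.nonzero(o);P=np.array([onz(d,x,y,.058)[:2] for x,y in zip(u,v)]);p=P.mean(0)
    w,E=np.linalg.eigh(np.cov(P.T));e=E[:,1];s=(P-p)@e
    print(' handle',p,e,s.min(),s.max(),'depth med',np.median(C[o],0))
    # bench depth check
    bl=box((H>100)&(H<130)&(S>100),*rv); print(' blue n',bl.sum(),np.median(C[bl],0),C[bl].min(0),C[bl].max(0))
    Z=C[...,2]
    for lo,hi in((.035,.045),(.058,.075)):
        w_=box((Z>lo)&(Z<hi)&~bl,*rv);P=C[w_];print(' z',lo,len(P),P.mean(0),P.min(0),P.max(0))
    print(' bench z', np.median(Z[280:310,300:340]) )
np.savez('v2.npz',ac=cloud(a),bc=cloud(b))
E
python3 m1.py
```

```text
scene green 600 orange 154
 handle [0.53633786 0.20655295] [-0.96495104  0.26242996] -0.04052550842122351 0.038972519819796284 depth med [0.53527061 0.20454844 0.05901396]
 blue n 419 [ 0.68607203 -0.24092731  0.05275   ] [ 0.65584182 -0.53596726 -0.00108624] [ 1.4250759  -0.17916357  0.9091803 ]
 z 0.035 346 [ 0.64606257 -0.24011372  0.03860388] [ 0.574524   -0.26641234  0.03501242] [ 0.70835077 -0.18659918  0.04482206]
 z 0.058 471 [ 0.62887555 -0.23243986  0.06462207] [ 0.5817974  -0.26352784  0.05804505] [ 0.69289836 -0.19010035  0.07201726]
 bench z 0.0014648031415101636
top green 4 orange 26
 base ((633.7586059570312, 178.88882446289062), (52.72511291503906, 120.02294158935547), 53.025936126708984)
 handle [0.52980714 0.20803025] [-0.99887307 -0.04746136] -0.03585136860406036 0.03253299470306617 depth med [0.53250559 0.20608994 0.05793967]
 blue n 66 [ 0.68088828 -0.21106265  0.06537815] [ 0.67272777 -0.26127895  0.05558921] [ 0.68787979 -0.1873902   0.07139544]
 z 0.035 202 [ 0.63463308 -0.22683035  0.03875352] [ 0.57341694 -0.26245495  0.03503273] [ 0.70578056 -0.1877501   0.04494633]
 z 0.058 259 [ 0.62205314 -0.22959519  0.06416842] [ 0.58228553 -0.26200538  0.05800458] [ 0.68830192 -0.18978974  0.07471633]
 bench z -0.0002741619803998853
```

```bash
cat > m2.py <<'E'
from h import *
from scipy.optimize import least_squares
z=np.load('v2.npz')
def near(C,x0,x1,y0,y1,z0,z1):
    return C[(C[...,0]>x0)&(C[...,0]<x1)&(C[...,1]>y0)&(C[...,1]<y1)&(C[...,2]>z0)&(C[...,2]<z1)]
def line(P):
    p=P.mean(0);v=np.linalg.svd(P-p)[2][0];return p,v*np.sign(v[0])
for n in('ac','bc'):
    C=z[n]; print(n)
    P=near(C,.56,.66,-.28,-.17,.05,.075)
    def f(p,P=P):
        d=(P[:,0]-.62)*np.sin(p[1])*-1+(P[:,1]-p[0])*np.cos(p[1]); return np.hypot(d,P[:,2]-p[2])-.02
    r=least_squares(f,[-.23,0,.048],loss='soft_l1',f_scale=.0015)
    print(' V: y@x=.62',r.x, 'dir',np.cos(r.x[1]),np.sin(r.x[1]),len(P),np.median(abs(f(r.x))))
    r=least_squares(lambda q:f([q[0],q[1],.048]),[-.23,0],loss='soft_l1',f_scale=.0015);print('  fixed z',r.x)
    s=(P[:,0]-.62)*np.cos(r.x[1])+(P[:,1]-r.x[0])*np.sin(r.x[1]);print('  s range',np.percentile(s,[0,1,2,99,100]))
    Q=near(C,.54,.62,-.29,-.16,.025,.075);d=(Q[:,0]-.62)*np.cos(r.x[1])+(Q[:,1]-r.x[0])*np.sin(r.x[1])
    print('  block front s',np.sort(d)[[0,3,8,15]])
    P=near(C,.48,.585,.15,.25,.05,.068);p,v=line(P);P=P[abs((P-p)@np.cross(v,[0,0,1]))<.012];p,v=line(P)
    print(' handle',len(P),p,v,np.percentile((P-p)@v,[0,2,98,100]))
    # rough: all points above .044 between -> mandrel + upright tops
    P=near(C,.47,.76,.13,.25,.048,.075);lat=(P-p)@np.array([-v[1],v[0],0]);Q=P[(abs(lat)<.012)];d,e=line(Q)
    print(' mandrel',len(Q),d,e,np.percentile((Q-d)@e,[0,1,99,100]))
    P=near(C,.5,.8,.1,.26,.004,.012);
    print(' base rect',cv2.minAreaRect((P[:,:2]*1000).astype(np.float32)),len(P))
E
python3 m2.py
```

```text
ac
 V: y@x=.62 [-0.23145961  0.10115855  0.04776433] dir 0.994887835965889 0.10098610719851653 486 0.001332632185190051
  fixed z [-0.23139144  0.10032628]
  s range [-0.03907968 -0.03596896 -0.03497064  0.03995962  0.04116055]
  block front s [-0.04558543 -0.04331533 -0.04213857 -0.0409861 ]
 handle 181 [0.54138937 0.20555929 0.05822983] [ 0.99429086 -0.10645384 -0.00729875] [-0.04880786 -0.04319417  0.0432946   0.0442522 ]
 mandrel 364 [0.59080116 0.20097683 0.05630697] [ 0.99516372 -0.09543635 -0.02326096] [-0.0983223  -0.09281003  0.10837964  0.11240157]
 base rect ((649.3163452148438, 180.0648193359375), (296.29437255859375, 158.1761474609375), 0.42772436141967773) 893
bc
 V: y@x=.62 [-0.22991177  0.09440985  0.04655641] dir 0.9955466998131824 0.09426965837999578 293 0.002249408130249951
  fixed z [-0.22999225  0.09743951]
  s range [-0.03868382 -0.03711481 -0.03654851  0.03790722  0.0406201 ]
  block front s [-0.04648008 -0.04530626 -0.04421935 -0.04315228]
 handle 157 [0.53698142 0.21040895 0.05793597] [ 0.99656817 -0.08147833 -0.0146001 ] [-0.04049319 -0.03931159  0.04638083  0.04792555]
 mandrel 297 [0.58410173 0.20663847 0.05623694] [ 0.99661387 -0.07777197 -0.02668923] [-0.08786499 -0.08665945  0.11309246  0.11702871]
 base rect ((650.0535888671875, 179.84703063964844), (299.0233459472656, 159.15570068359375), 0.14653345942497253) 1027
```

```bash
cat > m3.py <<'E'
from h import *
z=np.load('v1.npz')
a=cam('scene');b=cam('top')
rays={}
for n,d,rc in(('scene',a,(345,425,190,275)),('top',b,(232,285,190,275))):
    x0,x1,y0,y1=rc
    hsv=cv2.cvtColor(d['img'],cv2.COLOR_RGB2HSV);M=np.zeros((480,640),bool);M[y0:y1,x0:x1]=1
    H,S,V=[hsv[...,i].astype(int) for i in range(3)]
    rgb=d['img'].astype(int)
    o=M&(rgb[...,0]-rgb[...,2]>45)&(H<25)
    nl,L,st,ce=cv2.connectedComponentsWithStats(o.astype(np.uint8),connectivity=8)
    for i in range(1,nl):
        if st[i,4]>4:
            print(n,'orange',st[i],ce[i],onz(d,*ce[i],.05)); rays.setdefault(n,[]).append((st[i,4],ce[i]))
    g=M&(rgb[...,1]-np.maximum(rgb[...,0],rgb[...,2])>10)
    v,u=np.nonzero(g);P=np.array([onz(d,x,y,.008)[:2]*1000 for x,y in zip(u,v)]).astype(np.float32)
    print(n,'base',len(P),cv2.minAreaRect(P))
def tri(pa,pb):
    c1,r1=ray(a,*pa);c2,r2=ray(b,*pb);t=np.linalg.lstsq(np.c_[r1,-r2],c2-c1,rcond=None)[0]
    return (c1+r1*t[0]+c2+r2*t[1])/2,np.linalg.norm(c1+r1*t[0]-c2-r2*t[1])
S=sorted(rays['scene'],key=lambda q:-q[0]);T=sorted(rays['top'],key=lambda q:-q[0])
for i in range(min(len(S),len(T),2)): print('tri',tri(S[i][1],T[i][1]))
E
python3 m3.py
```

```text
scene orange [355 198  19  17 133] [363.72932331 206.7443609 ] [0.52601977 0.21471246 0.05      ]
scene orange [376 220   5   4  11] [377.54545455 221.        ] [0.59273169 0.20818196 0.05      ]
scene base 609 ((633.4583740234375, 199.99520874023438), (68.0966567993164, 145.56573486328125), 85.60874938964844)
top orange [252 240   5   3   9] [253.88888889 241.22222222] [0.56345087 0.21079316 0.05      ]
top orange [250 244   7  16  69] [252.92753623 251.23188406] [0.5333514  0.21114374 0.05      ]
top orange [249 261   5   3  10] [251.3 261.6] [0.50230559 0.2133541  0.05      ]
top base 460 ((630.80322265625, 201.81320190429688), (66.28414154052734, 141.27989196777344), 85.10804748535156)
tri (array([0.53216386, 0.21012804, 0.05573459]), np.float64(0.0008596291907611023))
tri (array([ 0.52444549,  0.239443  , -0.01152522]), np.float64(0.045530577033444646))
```

```bash
cat >> h.py <<'E'
from scipy.spatial.transform import Rotation as Ro
def goal(p,yaw,pr=True):
    """shift+turn in tool axes to put TCP at p, tool pointing down, mandrel heading 'yaw' (tool x = -heading)"""
    o=telemetry.get_obs();R=o['orientation'];c,s=np.cos(yaw),np.sin(yaw)
    G=np.array([[-c,s,0],[-s,-c,0],[0,0,-1]]).T.copy()
    G=np.c_[[-c,-s,0],[-s,c,0],[0,0,-1]]
    d=R.T@(np.array(p)-o['tool_pos']);w=Ro.from_matrix(R.T@G).as_rotvec()
    print('shift',np.round(d,4),'turn',np.round(w,4),'F',np.round(o['ft_force'],1),'pos',np.round(o['tool_pos'],4),'t',o['t'],'op',round(o['opening'],4));return d,w
E
python3 -c "
from h import *
goal([.533,.210,.13],-.081)"
```

```text
shift [-0.4679 -0.1942  0.1012] turn [-4.000e-04 -1.000e-04 -1.588e-01] F [ 0.1  0.2 -0.2] pos [0.1246 0.5099 0.2311] t 0.3 op 0.0852
```

play_rows(rows=[[[-0.042, -0.017, 0.005, 0, 0, -0.03, 0.06], [-0.085, -0.035, 0.01, 0, 0, -0.06, 0.06], [-0.128, -0.053, 0.015, 0, 0, -0.09, 0.06], [-0.17, -0.071, 0.02, 0, 0, -0.12, 0.06], [-0.213, -0.089, 0.03, 0, 0, -0.158, 0.06]]])

```text
t: 0.8
tool_pos: [0.3119, 0.372, 0.2017]
orientation: [[-0.997, 0.08, 0.001], [0.08, 0.997, 0.001], [-0.001, 0.001, -1.0]]
ft_force: [0.1, 0.2, 0.4]
opening: 0.0603
gripper_force: 0.0
```

```bash
python3 -c "
from h import *
goal([.533,.210,.13],-.081)"
```

```text
shift [-0.2333 -0.1438  0.0717] turn [0.0011 0.001  0.0009] F [0.1 0.2 0.4] pos [0.3119 0.372  0.2017] t 0.8 op 0.0603
```

play_rows(rows=[[[-0.04, -0.024, 0.006, 0, 0, 0, 0.045], [-0.08, -0.049, 0.012, 0, 0, 0, 0.045], [-0.12, -0.074, 0.02, 0, 0, 0, 0.045], [-0.16, -0.098, 0.03, 0, 0, 0, 0.045], [-0.2, -0.123, 0.04, 0, 0, 0, 0.045]]])

```text
t: 1.3
tool_pos: [0.5012, 0.2326, 0.161]
orientation: [[-0.997, 0.082, 0.0], [0.082, 0.997, 0.0], [-0.0, 0.0, -1.0]]
ft_force: [0.9, 0.4, 0.6]
opening: 0.0447
gripper_force: 0.0
```

```bash
python3 -c "
from h import *
goal([.533,.210,.075],-.081)"
```

```text
shift [-0.0335 -0.02    0.0861] turn [ 0.0003  0.0004 -0.001 ] F [0.9 0.4 0.6] pos [0.5012 0.2326 0.161 ] t 1.3 op 0.0447
```

play_rows(rows=[[[-0.017, -0.01, 0.015, 0, 0, 0, 0.045], [-0.0335, -0.02, 0.045, 0, 0, 0, 0.04], [-0.0335, -0.02, 0.08, 0, 0, 0, 0.036], [-0.0335, -0.02, 0.1, 0, 0, 0, 0.036], [-0.0335, -0.02, 0.105, 0, 0, 0, 0.036]]])

```text
t: 1.8
tool_pos: [0.5298, 0.2107, 0.0538]
orientation: [[-0.997, 0.082, -0.004], [0.082, 0.997, -0.001], [0.004, -0.001, -1.0]]
ft_force: [0.0, -0.2, 0.9]
opening: 0.0361
gripper_force: 0.0
```

```bash
python3 -c "
from h import *
goal([.533,.210,.030],-.081)
a=cam('scene');save('s2',np.clip(a['img'][180:260,330:430].astype(float)*1.6,0,255).astype(np.uint8),7)"
```

```text
shift [-0.0034 -0.0004  0.0238] turn [-0.0014 -0.0041 -0.0013] F [ 0.  -0.2  0.9] pos [0.5298 0.2107 0.0538] t 1.8 op 0.0361
```

View pics/s2.png

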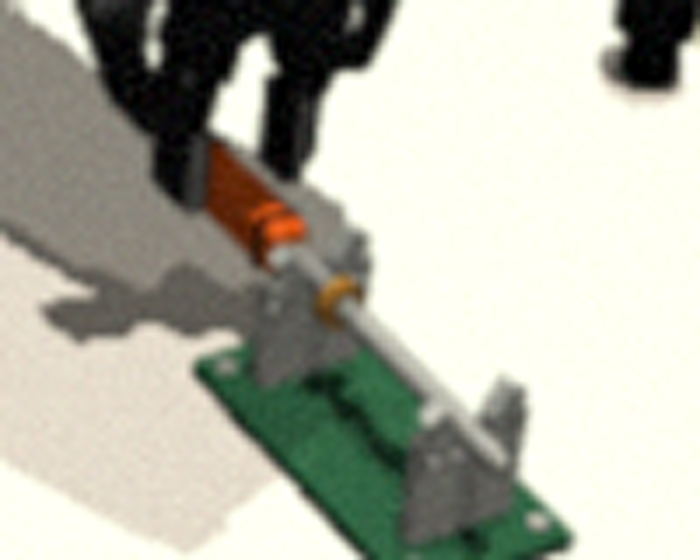

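The fingers straddle the rear half of the handle at about (250,180) in the crop, with clearance on both sides. I'll go down and close gradually.

play_rows(rows=[[[-0.0034, 0, 0.01, 0, -0.004, 0, 0.032], [-0.0034, 0, 0.02, 0, -0.004, 0, 0.026], [-0.0034, 0, 0.024, 0, -0.004, 0, 0.022], [-0.0034, 0, 0.024, 0, -0.004, 0, 0.019], [-0.0034, 0, 0.024, 0, -0.004, 0, 0.019]]])

```text
t: 2.35
tool_pos: [0.535, 0.2112, 0.0326]
orientation: [[-0.997, 0.082, 0.004], [0.082, 0.997, -0.0], [-0.004, 0.0, -1.0]]
ft_force: [-0.1, 0.5, -0.4]
opening: 0.0189
gripper_force: 0.0
```

```bash
python3 -c "
from h import *
goal([.533,.210,.030],-.081)
print(telemetry.get_obs()['gripper_force'],telemetry.get_obs()['orientation'])"
```

```text
shift [ 0.0019 -0.0013  0.0026] turn [ 0.0001  0.0043 -0.0007] F [-0.1  0.5 -0.4] pos [0.535  0.2112 0.0326] t 2.35 op 0.0189
0.0 [[-9.96653197e-01  8.16336560e-02  4.28380155e-03]
 [ 8.16334320e-02  9.96662396e-01 -2.27414622e-04]
 [-4.28806860e-03  1.23047913e-04 -9.99990799e-01]]
```

play_rows(rows=[[[0.001, 0, 0.002, 0, 0.004, 0, 0.0175], [0.001, 0, 0.002, 0, 0.004, 0, 0.0165], [0.001, 0, 0.002, 0, 0.004, 0, 0.016]]])

```text
t: 2.65
tool_pos: [0.534, 0.2112, 0.0305]
orientation: [[-0.997, 0.082, 0.0], [0.082, 0.997, 0.0], [-0.0, 0.0, -1.0]]
ft_force: [-0.4, 0.6, -0.0]
opening: 0.0163
gripper_force: 2.9
```

play_rows(rows=[[[0, 0, 0, 0, 0, 0, 0.014], [0, 0, 0, 0, 0, 0, 0.012], [0, 0, 0, 0, 0, 0, 0.01], [0, 0, 0, 0, 0, 0, 0.01]]])

```text
t: 3.05
tool_pos: [0.534, 0.2112, 0.0304]
orientation: [[-0.997, 0.082, 0.0], [0.082, 0.997, 0.0], [-0.0, 0.0, -1.0]]
ft_force: [-1.1, 0.2, 3.5]
opening: 0.015
gripper_force: 59.1
```

```bash
python3 -c "
from h import *
goal([.533,.210,.030],-.081)
o=telemetry.get_obs();print(o['gripper_force'],o['orientation'],o['tool_pos'],o['q'],o['moment'])"
```

```text
shift [ 0.0009 -0.0013  0.0004] turn [ 0.0001  0.0002 -0.0008] F [-1.1  0.2  3.5] pos [0.534  0.2112 0.0304] t 3.05 op 0.015
59.14299130439758 [[-9.96658119e-01  8.16856409e-02  2.21428439e-04]
 [ 8.16856582e-02  9.96658140e-01  6.99269569e-05]
 [-2.14976428e-04  8.77807971e-05 -9.99999973e-01]] [0.53397949 0.21118038 0.03043436] [ 2.49301956e-01  5.66339574e-01 -2.97521759e-01  7.06703158e-01
  1.31326594e-05  3.31078724e-01] [0.09027104 0.07777337 0.03486508]
```

play_rows(rows=[[[0, 0, -0.003, 0, 0, 0, 0.01], [0, 0, -0.012, 0, 0, 0, 0.01], [0, 0, -0.03, 0, 0, 0, 0.01], [0, 0, -0.06, 0, 0, 0, 0.01], [0, 0, -0.095, 0, 0, 0, 0.01]]])

```text
t: 3.55
tool_pos: [0.533, 0.2108, 0.126]
orientation: [[-0.997, 0.082, -0.002], [0.082, 0.997, -0.001], [0.002, -0.001, -1.0]]
ft_force: [-0.3, 0.1, -0.5]
opening: 0.0149
gripper_force: 58.8
```

```bash
python3 -c "
from h import *
goal([.3926,-.2521,.12],.098)
a=cam('scene');b=cam('top');C=cloud(a)
for d in (a,b):
  C=cloud(d)
  P=C[(C[...,0]>.59)&(C[...,0]<.75)&(C[...,1]>.15)&(C[...,1]<.23)&(C[...,2]>.1)&(C[...,2]<.19)]
  p=P.mean(0);v=np.linalg.svd(P-p)[2][0];print(len(P),p,v)"
```

```text
shift [ 0.1021 -0.4729  0.0066] turn [-0.0006 -0.0019 -0.1799] F [-0.3  0.1 -0.5] pos [0.533  0.2108 0.126 ] t 3.55 op 0.0149
162 [0.64273255 0.19784334 0.14838597] [ 0.99739612 -0.07075966 -0.01393039]
63 [0.67288271 0.19944024 0.15501127] [-0.99811514  0.03938169  0.04706651]
```

play_rows(rows=[[[0.008, -0.036, 0, 0, 0, -0.014, 0.01], [0.016, -0.073, 0, 0, 0, -0.028, 0.01], [0.024, -0.11, 0, 0, 0, -0.042, 0.01], [0.032, -0.147, 0, 0, 0, -0.056, 0.01], [0.04, -0.184, 0, 0, 0, -0.07, 0.01]]])

```text
t: 4.15
tool_pos: [0.4781, 0.0297, 0.1253]
orientation: [[-1.0, 0.011, -0.0], [0.011, 1.0, -0.0], [0.0, -0.0, -1.0]]
ft_force: [1.0, 0.2, -0.4]
opening: 0.0151
gripper_force: 58.8
```

```bash
python3 -c "
from h import *
goal([.3926,-.2521,.12],.098)"
```

```text
shift [ 0.0824 -0.2828  0.0053] turn [-0.0002 -0.0002 -0.109 ] F [ 1.   0.2 -0.4] pos [0.4781 0.0297 0.1253] t 4.15 op 0.0151
```

play_rows(rows=[[[0.01, -0.036, 0, 0, 0, -0.014, 0.01], [0.02, -0.073, 0, 0, 0, -0.028, 0.01], [0.031, -0.11, 0, 0, 0, -0.042, 0.01], [0.042, -0.147, 0, 0, 0, -0.056, 0.01], [0.053, -0.183, 0.003, 0, 0, -0.07, 0.01]]])

```text
t: 4.65
tool_pos: [0.4232, -0.1529, 0.1226]
orientation: [[-0.998, -0.059, 0.001], [-0.059, 0.998, -0.0], [-0.001, -0.001, -1.0]]
ft_force: [1.3, -0.2, -1.2]
opening: 0.0154
gripper_force: 58.8
```

```bash
python3 -c "
from h import *
goal([.3926,-.2521,.12],.098)"
```

```text
shift [ 0.0364 -0.0972  0.0026] turn [-0.0005  0.0005 -0.0393] F [ 1.3 -0.2 -1.2] pos [ 0.4232 -0.1529  0.1226] t 4.65 op 0.0154
```

play_rows(rows=[[[0.012, -0.032, 0, 0, 0, -0.014, 0.01], [0.024, -0.065, 0, 0, 0, -0.027, 0.01], [0.0364, -0.0972, 0, 0, 0, -0.039, 0.01], [0.0364, -0.0972, 0.03, 0, 0, -0.039, 0.01], [0.0364, -0.0972, 0.06, 0, 0, -0.039, 0.01]]])

```text
t: 5.15
tool_pos: [0.3933, -0.2522, 0.0622]
orientation: [[-0.996, -0.095, 0.002], [-0.095, 0.996, -0.002], [-0.001, -0.002, -1.0]]
ft_force: [0.9, 0.9, -2.3]
opening: 0.0152
gripper_force: 58.9
```

```bash
python3 -c "
from h import *
goal([.3926,-.2521,.0284],.098)"
```

```text
shift [0.0007 0.0002 0.0338] turn [-0.0019  0.0015 -0.0031] F [ 0.9  0.9 -2.3] pos [ 0.3933 -0.2522  0.0622] t 5.15 op 0.0152
```

play_rows(rows=[[[0.0007, 0, 0.015, 0, 0, -0.003, 0.01], [0.0007, 0, 0.03, 0, 0, -0.003, 0.01], [0.0007, 0, 0.033, 0, 0, -0.003, 0.01], [0.0007, 0, 0.033, 0, 0, -0.003, 0.01], [0.0007, 0, 0.033, 0, 0, -0.003, 0.01]]])

```text
t: 5.65
tool_pos: [0.3928, -0.2508, 0.03]
orientation: [[-0.995, -0.1, 0.001], [-0.1, 0.995, -0.001], [-0.001, -0.001, -1.0]]
ft_force: [1.2, -0.3, -2.4]
opening: 0.0152
gripper_force: 58.8
```

```bash
cat > m4.py <<'E'
from h import *
from scipy.optimize import least_squares
goal([.3926,-.2521,.0284],.098)
a=cam('scene');b=cam('top')
c,s=np.cos(.098),np.sin(.098)
def c2(im,x,y): return cv2.resize(im[y:y+60,x:x+80],(400,300),interpolation=cv2.INTER_CUBIC)
save('c3',np.clip(np.hstack([c2(a['img'],172,255),c2(b['img'],362,225)]).astype(float)*1.6,0,255).astype(np.uint8))
o=np.array([.5747,-.2342])
for d in(a,b):
    C=cloud(d).reshape(-1,3); q=C[:,:2]-o; S=q@[c,s]; L=q@[-s,c]; Z=C[:,2]
    def fit(m,r,z0,fz=False):
        P=np.c_[S,L,Z][m]
        f=lambda p:np.hypot(P[:,1]-p[0]-p[1]*P[:,0],P[:,2]-(p[2] if fz else z0))-r
        x=least_squares(f,[0,0,.048] if fz else [0,0],loss='soft_l1',f_scale=.0015).x
        return len(P),np.round(x*1000,1)
    w=(S>.005)&(S<.085)&(abs(L)<.025)&(Z>.05)&(Z<.075)
    print('wheels',fit(w,.02,.048),fit(w,.02,.048,True),'s',np.percentile(S[w],[1,3]))
    k=(S>-.10)&(S<-.004)&(abs(L)<.02)&(Z>.04)&(Z<.065)
    print('shaft',fit(k,.0045,.048),fit(k,.0045,.048,True),'s',S[k].min(),S[k].max())
E
python3 m4.py
```

```text
shift [ 0.0003 -0.0012  0.0016] turn [-0.0006  0.0006  0.0022] F [ 1.2 -0.3 -2.4] pos [ 0.3928 -0.2508  0.03  ] t 5.65 op 0.0152
wheels (479, array([-1.8, -0.4])) (479, array([-1.9,  0.1, 47.6])) s [0.00982013 0.01123203]
shaft (115, array([ 0.4, 10.2])) (115, array([ 0.9,  9. , 50.3])) s -0.09920779011653127 -0.012871081234329049
wheels (290, array([ -0.6, -10.4])) (290, array([ -0.4, -10.1,  46.7])) s [0.00856861 0.00958495]
shaft (86, array([  1.5, -11.8])) (86, array([ 1.5, -0.3, 52.5])) s -0.09994476145885885 -0.015855485697608043
```

View pics/c3.png

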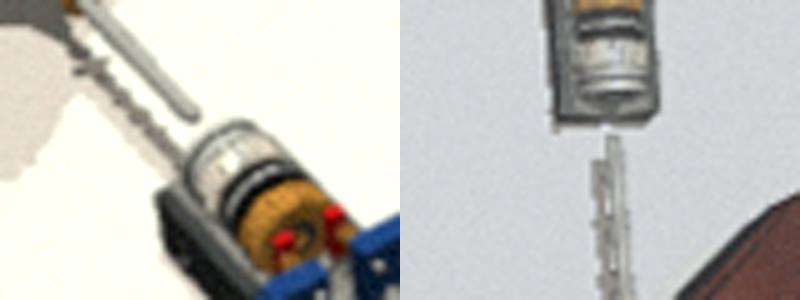

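The shaft is lined up in front of the V. In the left crop its tip is at about (195,115), and in the right crop it is at (612,140), slightly right of the wheel axis at (612,100). Now I'll check the shaft's pitch from its centreline in the scene view.

```bash
cat > m5.py <<'E'
from h import *
import sys
a=cam('scene')
o=telemetry.get_obs();T=o['tool_pos'];h=-o['orientation'][:,0];h=h/np.linalg.norm(h)
h0=np.array([h[0],h[1],0]);n=np.array([-h[1],h[0],0])
def proj(P):
    q=a['R']@P+a['t'];q=a['K']@q;return q[:2]/q[2]
g=cv2.cvtColor(a['img'],cv2.COLOR_RGB2GRAY).astype(np.float32)
A=T+[0,0,.0196]
S=[];Zs=[]
for s in np.arange(.078,.166,.004):
    p=proj(A+h0*s);e=proj(A+h0*(s+.004))-p;e/=np.linalg.norm(e);m=np.array([-e[1],e[0]])
    t=np.arange(-6,6.01,.25);pts=(p+t[:,None]*m).astype(np.float32)
    pr=cv2.remap(g,pts[:,0:1],pts[:,1:2],cv2.INTER_LINEAR).ravel()
    if s in (.078,) or abs(s-.122)<.001: print(np.round(pr[::2]).astype(int))
    w=np.clip(np.median(np.sort(pr)[-12:])-pr-12,0,None);w[abs(t)>4]=0
    if w.sum()==0: continue
    c=p+m*(w*t).sum()/w.sum()
    C,r=ray(a,*c);k=((A-C)@n)/(r@n);X=C+k*r
    S.append(s);Zs.append(X[2])
S=np.array(S);Zs=np.array(Zs);print(np.round(Zs*1000,1))
k=np.polyfit(S,Zs,1);print('slope mrad',k[0]*1000,'z at 0',np.polyval(k,0),'z tip',np.polyval(k,.171),'kin',A[2])
E
python3 m5.py
```

```text
[140 141 142 140 140 139 137 129 122 118 118 117 115 110 100  89  88  98
 115 129 137 141 141 132 119]
[162 163 163 164 165 164 160 150 137 126 120 118 114 109 103  99 110 130
 148 159 165 167 165 163 153]
[43.5 43.6 44.6 45.9 45.5 46.  46.6 45.7 46.  46.3 46.5 47.  46.6 45.8
 46.1 46.2 46.6 46.5 45.7 45.3 45.4 46.3]
slope mrad 17.322949989391184 z at 0 0.04372928112009578 z tip 0.04669150556828167 kin 0.04960827174584361
```

The shaft is level to within a few mrad. I'll correct 2.1 mm sideways and 1.6 mm down, then creep in.

play_rows(rows=[[[0, -0.001, 0.001, 0, 0, 0.002, 0.01], [-0.002, -0.0021, 0.0016, 0, 0, 0.002, 0.01], [-0.007, -0.0021, 0.0016, 0, 0, 0.002, 0.01], [-0.012, -0.0021, 0.0016, 0, 0, 0.002, 0.01], [-0.012, -0.0021, 0.0016, 0, 0, 0.002, 0.01]]])

```text
t: 6.3
tool_pos: [0.4055, -0.2516, 0.0278]
orientation: [[-0.995, -0.099, 0.001], [-0.099, 0.995, -0.0], [-0.001, -0.0, -1.0]]
ft_force: [-0.1, -0.3, -0.9]
opening: 0.0152
gripper_force: 58.8
```

```bash
cat > st.py <<'E'
from h import *
o=telemetry.get_obs();T=o['tool_pos'];q=T[:2]-np.array([.5747,-.2342]);c,s=np.cos(.098),np.sin(.098)
h=-o['orientation'][:,0]; F=o['ft_force']
print('t',o['t'],'grip s %.1f L %.2f z %.2f mm'%(q@[c,s]*1e3,q@[-s,c]*1e3,T[2]*1e3),'yaw %.4f pitch %.4f'%(np.arctan2(h[1],h[0]),h[2]),
 'F ax %.2f lat %.2f z %.2f'%(F[:2]@[c,s],F[:2]@[-s,c],F[2]),'M',np.round(o['moment'],3),'grip',round(o['opening'],4))
E
python3 st.py; python3 m4.py
```

```text
t 6.3 grip s -170.1 L -0.72 z 27.76 mm yaw 0.0987 pitch 0.0006 F ax -0.16 lat -0.28 z -0.95 M [ 0.011  0.057 -0.02 ] grip 0.0152
shift [ 0.0129  0.0007 -0.0006] turn [-0.0004  0.0006  0.0007] F [-0.1 -0.3 -0.9] pos [ 0.4055 -0.2516  0.0278] t 6.3 op 0.0152
wheels (496, array([ -1.2, -13.7])) (496, array([ -1.3, -12.9,  47.7])) s [0.00954955 0.0118222 ]
shaft (126, array([-1.7,  3.5])) (126, array([-1.8,  2.1, 48.3])) s -0.09924716150159542 -0.005097023563891392
wheels (297, array([-1.5, 15.6])) (297, array([-1.2, 11.7, 46.4])) s [0.00840744 0.00937451]
shaft (99, array([ 0.9, 14.3])) (99, array([ 0.9, 15.1, 48.5])) s -0.09958981455727481 -0.004550914802086538
```

play_rows(rows=[[[-0.003, 0, -0.0006, 0, 0, 0, 0.01], [-0.006, 0, -0.0006, 0, 0, 0, 0.01], [-0.008, 0, -0.0006, 0, 0, 0, 0.01], [-0.01, 0, -0.0006, 0, 0, 0, 0.01], [-0.012, 0, -0.0006, 0, 0, 0, 0.01]]])

```text
t: 6.9
tool_pos: [0.4167, -0.2502, 0.0283]
orientation: [[-0.995, -0.098, -0.0], [-0.098, 0.995, 0.0], [0.0, 0.0, -1.0]]
ft_force: [0.5, 0.1, -1.0]
opening: 0.0151
gripper_force: 58.8
```

```bash
python3 st.py
```

```text
t 6.9 grip s -158.8 L -0.49 z 28.29 mm yaw 0.0983 pitch -0.0001 F ax 0.55 lat 0.09 z -1.04 M [ 0.001  0.069 -0.02 ] grip 0.0151
```

play_rows(rows=[[[-0.002, 0, 0, 0, 0, 0, 0.01], [-0.004, 0, 0, 0, 0, 0, 0.01], [-0.006, 0, 0, 0, 0, 0, 0.01], [-0.008, 0, 0, 0, 0, 0, 0.01], [-0.01, 0, 0, 0, 0, 0, 0.01]]])

```text
t: 7.4
tool_pos: [0.4267, -0.2493, 0.0283]
orientation: [[-0.995, -0.098, 0.0], [-0.098, 0.995, -0.0], [-0.0, -0.0, -1.0]]
ft_force: [-0.7, -0.1, -0.2]
opening: 0.0153
gripper_force: 58.9
```

```bash
python3 st.py; python3 m4.py
```

```text
t 7.4 grip s -148.8 L -0.53 z 28.30 mm yaw 0.0982 pitch 0.0000 F ax -0.75 lat -0.04 z -0.17 M [-0.05   0.073 -0.058] grip 0.0153
shift [ 0.0342  0.0005 -0.0001] turn [-0.      0.      0.0002] F [-0.7 -0.1 -0.2] pos [ 0.4267 -0.2493  0.0283] t 7.4 op 0.0153
wheels (490, array([-1.6, -3.1])) (490, array([-1.7, -2.6, 47.9])) s [0.00891649 0.01148664]
shaft (144, array([-0.8, 30.6])) (144, array([-0.5, 36.6, 49.3])) s -0.09907349444460957 -0.008567925319110346
wheels (291, array([  0., -17.])) (291, array([ -0.2, -11.3,  46.3])) s [0.00808368 0.00892498]
shaft (112, array([ 0.8, 10.1])) (112, array([ 0. , -0.9, 49.7])) s -0.0999248264616049 -0.004475896964011525
```

play_rows(rows=[[[-0.002, 0, -0.0003, 0, 0, 0, 0.01], [-0.004, 0, -0.0003, 0, 0, 0, 0.01], [-0.006, 0, -0.0003, 0, 0, 0, 0.01], [-0.008, 0, -0.0003, 0, 0, 0, 0.01], [-0.01, 0, -0.0003, 0, 0, 0, 0.01]]])

```text
t: 8.0
tool_pos: [0.4367, -0.2483, 0.0286]
orientation: [[-0.995, -0.098, 0.0], [-0.098, 0.995, -0.0], [-0.0, -0.0, -1.0]]
ft_force: [0.3, 0.4, -0.8]
opening: 0.0149
gripper_force: 58.9
```

```bash
python3 st.py
```

```text
t 8.0 grip s -138.8 L -0.52 z 28.60 mm yaw 0.0982 pitch 0.0000 F ax 0.29 lat 0.42 z -0.78 M [-0.013  0.071 -0.054] grip 0.0149
```

play_rows(rows=[[[-0.003, 0, 0, 0, 0, 0, 0.01], [-0.006, 0, 0, 0, 0, 0, 0.01], [-0.009, 0, 0, 0, 0, 0, 0.01], [-0.012, 0, 0, 0, 0, 0, 0.01], [-0.015, 0, 0, 0, 0, 0, 0.01]]])

```text
t: 8.5
tool_pos: [0.4516, -0.2468, 0.0286]
orientation: [[-0.995, -0.098, -0.0], [-0.098, 0.995, 0.0], [0.0, 0.0, -1.0]]
ft_force: [0.1, 0.3, -2.0]
opening: 0.0151
gripper_force: 58.9
```

```bash
python3 st.py
```

```text
t 8.5 grip s -123.7 L -0.49 z 28.59 mm yaw 0.0983 pitch -0.0000 F ax 0.12 lat 0.29 z -2.01 M [-0.045  0.116 -0.028] grip 0.0151
```

play_rows(rows=[[[-0.003, 0, 0.0002, 0, 0, 0, 0.01], [-0.006, 0, 0.0002, 0, 0, 0, 0.01], [-0.009, 0, 0.0002, 0, 0, 0, 0.01], [-0.012, 0, 0.0002, 0, 0, 0, 0.01], [-0.015, 0, 0.0002, 0, 0, 0, 0.01]]])

```text
t: 9.0
tool_pos: [0.4666, -0.2453, 0.0284]
orientation: [[-0.995, -0.098, 0.0], [-0.098, 0.995, -0.0], [-0.0, -0.0, -1.0]]
ft_force: [-0.7, 0.1, -1.9]
opening: 0.0151
gripper_force: 58.9
```

```bash
python3 st.py;python3 m4.py
```

```text
t 9.0 grip s -108.7 L -0.52 z 28.41 mm yaw 0.0982 pitch 0.0000 F ax -0.64 lat 0.13 z -1.90 M [-0.053  0.067  0.018] grip 0.0151
shift [0.0743 0.0005 0.    ] turn [-0.      0.      0.0002] F [-0.7  0.1 -1.9] pos [ 0.4666 -0.2453  0.0284] t 9.0 op 0.0151
wheels (488, array([ -1.2, -13.8])) (488, array([ -1.4, -12.7,  47.6])) s [0.00873004 0.01116825]
shaft (222, array([-1.3, 41.3])) (222, array([-1.6, 36.2, 53.8])) s -0.09997237072712335 -0.0049812096808417245
wheels (296, array([-0.1, -0.8])) (296, array([-0.1,  2.1, 46.1])) s [0.00833187 0.00918346]
shaft (67, array([ 0.2, -0.6])) (67, array([ -1.1, -20.8,  51.8])) s -0.05748459774464826 -0.0055306202335303955
```

play_rows(rows=[[[-0.003, 0, 0, 0, 0, 0, 0.01], [-0.006, 0, 0, 0, 0, 0, 0.01], [-0.009, 0, 0, 0, 0, 0, 0.01], [-0.012, 0, 0, 0, 0, 0, 0.01], [-0.015, 0, 0, 0, 0, 0, 0.01]]])

```text
t: 9.6
tool_pos: [0.4815, -0.2439, 0.0284]
orientation: [[-0.995, -0.098, -0.0], [-0.098, 0.995, -0.0], [0.0, -0.0, -1.0]]
ft_force: [-0.0, 0.9, -1.0]
opening: 0.0156
gripper_force: 58.9
```

```bash
python3 st.py
```

```text
t 9.6 grip s -93.7 L -0.50 z 28.40 mm yaw 0.0983 pitch -0.0000 F ax 0.06 lat 0.87 z -1.02 M [-0.014  0.084  0.008] grip 0.0156
```

play_rows(rows=[[[-0.003, 0, 0, 0, 0, 0, 0.01], [-0.006, 0, 0, 0, 0, 0, 0.01], [-0.009, 0, 0, 0, 0, 0, 0.01], [-0.012, 0, 0, 0, 0, 0, 0.01], [-0.015, 0, 0, 0, 0, 0, 0.01]]])

```text
t: 10.1
tool_pos: [0.4964, -0.2424, 0.0284]
orientation: [[-0.995, -0.098, 0.0], [-0.098, 0.995, -0.0], [-0.0, -0.0, -1.0]]
ft_force: [0.2, 0.5, -0.5]
opening: 0.0148
gripper_force: 58.9
```

```bash
python3 st.py
python3 - <<'E'
from h import *
a=cam('scene');b=cam('top')
def c2(im,x,y): return cv2.resize(im[y:y+60,x:x+80],(400,300),interpolation=cv2.INTER_CUBIC)
save('c4',np.clip(np.hstack([c2(a['img'],190,270),c2(b['img'],362,205)]).astype(float)*1.6,0,255).astype(np.uint8))
E
```

```text
t 10.1 grip s -78.7 L -0.51 z 28.41 mm yaw 0.0981 pitch 0.0000 F ax 0.30 lat 0.48 z -0.48 M [-0.017  0.078 -0.056] grip 0.0148
```

View pics/c4.png

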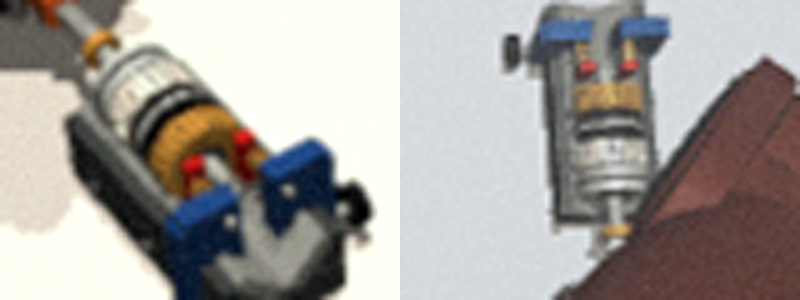

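All four wheels are threaded: in the left crop the tip shows past the brass wheel, between the red legs at about (215,165). The collar at (100,45) is still short of wheel 1.

play_rows(rows=[[[-0.003, 0, 0, 0, 0, 0, 0.01], [-0.006, 0, 0, 0, 0, 0, 0.01], [-0.009, 0, 0, 0, 0, 0, 0.01], [-0.012, 0, 0, 0, 0, 0, 0.01], [-0.015, 0, 0, 0, 0, 0, 0.01]]])

```text
t: 10.7
tool_pos: [0.5113, -0.2409, 0.0284]
orientation: [[-0.995, -0.098, -0.0], [-0.098, 0.995, -0.0], [0.0, -0.0, -1.0]]
ft_force: [0.3, 0.1, -0.6]
opening: 0.015
gripper_force: 58.9
```

```bash
python3 st.py
```

```text
t 10.7 grip s -63.7 L -0.51 z 28.40 mm yaw 0.0982 pitch -0.0000 F ax 0.36 lat 0.08 z -0.57 M [ 0.053  0.049 -0.009] grip 0.015
```

play_rows(rows=[[[-0.002, 0, 0, 0, 0, 0, 0.01], [-0.004, 0, 0, 0, 0, 0, 0.01], [-0.006, 0, 0, 0, 0, 0, 0.01], [-0.008, 0, 0, 0, 0, 0, 0.01], [-0.01, 0, 0, 0, 0, 0, 0.01]]])

```text
t: 11.2
tool_pos: [0.5211, -0.2399, 0.0284]
orientation: [[-0.995, -0.098, -0.0], [-0.098, 0.995, 0.0], [0.0, 0.0, -1.0]]
ft_force: [-1.3, 0.3, -0.3]
opening: 0.0153
gripper_force: 58.9
```

```bash
python3 st.py
```

```text
t 11.2 grip s -53.9 L -0.46 z 28.35 mm yaw 0.0981 pitch -0.0002 F ax -1.31 lat 0.42 z -0.35 M [-0.017  0.132  0.019] grip 0.0153
```

play_rows(rows=[[[-0.0015, 0, 0, 0, 0, 0, 0.01], [-0.003, 0, 0, 0, 0, 0, 0.01], [-0.0045, 0, 0, 0, 0, 0, 0.01], [-0.006, 0, 0, 0, 0, 0, 0.01]]])

```text
t: 11.6
tool_pos: [0.527, -0.2393, 0.0284]
orientation: [[-0.995, -0.098, -0.0], [-0.098, 0.995, 0.0], [0.0, 0.0, -1.0]]
ft_force: [-0.6, -0.3, -0.3]
opening: 0.015
gripper_force: 58.9
```

```bash
python3 st.py; python3 m4.py | grep wheels
```

```text
t 11.6 grip s -48.0 L -0.44 z 28.36 mm yaw 0.0982 pitch -0.0002 F ax -0.65 lat -0.27 z -0.34 M [ 0.046  0.203 -0.031] grip 0.015
wheels (444, array([ -0.8, -21.9])) (444, array([ -0.9, -21.2,  47.8])) s [0.01950769 0.02187633]
wheels (254, array([ -6.8, 106.1])) (254, array([-5.3, 82.5, 47. ])) s [0.01579917 0.01910841]Traceback (most recent call last):
  File "m4.py", line 19, in <module>
    print('shaft',fit(k,.0045,.048),fit(k,.0045,.048,True),'s',S[k].min(),S[k].max())
                                                               ~~~~~~~~^^
    return umr_minimum(a, axis, None, out, keepdims, initial, where)
ValueError: zero-size array to reduction operation minimum which has no identity
```

play_rows(rows=[[[-0.001, 0, 0, 0, 0, 0, 0.01], [-0.002, 0, 0, 0, 0, 0, 0.01], [-0.003, 0, 0, 0, 0, 0, 0.01]]])

```text
t: 12.0
tool_pos: [0.53, -0.2391, 0.0284]
orientation: [[-0.995, -0.098, -0.0], [-0.098, 0.995, 0.0], [0.0, 0.0, -1.0]]
ft_force: [0.1, -0.9, 0.3]
opening: 0.0149
gripper_force: 58.9
```

play_rows(rows=[[[-0.001, 0, 0, 0, 0, 0, 0.01], [-0.002, 0, 0, 0, 0, 0, 0.01], [-0.0025, 0, 0, 0, 0, 0, 0.01]]])

```text
t: 12.3
tool_pos: [0.5324, -0.2388, 0.0283]
orientation: [[-0.995, -0.098, -0.0], [-0.098, 0.995, -0.0], [0.0, 0.0, -1.0]]
ft_force: [-2.3, -0.0, -0.9]
opening: 0.0153
gripper_force: 59.0
```

```bash
python3 st.py
```

```text
t 12.3 grip s -42.6 L -0.46 z 28.35 mm yaw 0.0982 pitch -0.0004 F ax -2.26 lat 0.18 z -0.88 M [-0.044  0.503  0.002] grip 0.0153
```

play_rows(rows=[[[-0.0005, 0, 0, 0, 0, 0, 0.01], [-0.001, 0, 0, 0, 0, 0, 0.01], [-0.001, 0, 0, 0, 0, 0, 0.01]]])

```text
t: 12.6
tool_pos: [0.5329, -0.2388, 0.0283]
orientation: [[-0.995, -0.098, -0.001], [-0.098, 0.995, -0.0], [0.001, 0.0, -1.0]]
ft_force: [-5.2, -1.0, 2.1]
opening: 0.0154
gripper_force: 59.1
```

```bash
python3 st.py; sed -i 's/print(.shaft.*/pass/' m4.py; python3 m4.py
```

```text
t 12.6 grip s -42.0 L -0.48 z 28.29 mm yaw 0.0980 pitch -0.0010 F ax -5.23 lat -0.50 z 2.08 M [-0.193  0.958 -0.069] grip 0.0154
shift [0.141  0.0005 0.    ] turn [ 0.0001 -0.001  -0.    ] F [-5.2 -1.   2.1] pos [ 0.5329 -0.2388  0.0283] t 12.6 op 0.0154
wheels (426, array([-2.1,  4.5])) (426, array([-2.1,  4. , 47.7])) s [0.00787802 0.02370099]
wheels (237, array([-1.7, 12.7])) (237, array([-0. , -7.8, 47. ])) s [0.02326665 0.0247492 ]
```

View pics/c3.png

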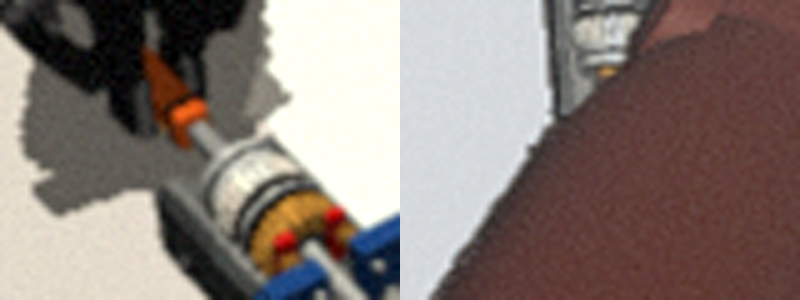

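The wheels look closed up, with the brass wheel at the red pads at about (285,240). The force is rising at spring rate, so I'll keep going in small steps.

play_rows(rows=[[[-0.0004, 0, 0, 0, 0, 0, 0.01], [-0.0008, 0, 0, 0, 0, 0, 0.01], [-0.0008, 0, 0, 0, 0, 0, 0.01]]])

```text
t: 13.0
tool_pos: [0.5333, -0.2387, 0.0282]
orientation: [[-0.995, -0.098, -0.002], [-0.098, 0.995, 0.0], [0.002, 0.0, -1.0]]
ft_force: [-6.2, -0.7, 2.1]
opening: 0.0154
gripper_force: 59.2
```

```bash
python3 st.py
```

```text
t 13.0 grip s -41.6 L -0.40 z 28.24 mm yaw 0.0978 pitch -0.0017 F ax -6.28 lat -0.07 z 2.11 M [-0.23   1.21  -0.049] grip 0.0154
```

play_rows(rows=[[[-0.0005, 0, 0, 0, 0, 0, 0.01], [-0.001, 0, 0, 0, 0, 0, 0.01], [-0.0012, 0, 0, 0, 0, 0, 0.01], [-0.0012, 0, 0, 0, 0, 0, 0.01]]])

```text
t: 13.4
tool_pos: [0.5338, -0.2386, 0.0282]
orientation: [[-0.995, -0.097, -0.003], [-0.097, 0.995, -0.0], [0.003, 0.0, -1.0]]
ft_force: [-9.7, -1.4, 2.8]
opening: 0.0149
gripper_force: 59.4
```

```bash
python3 st.py
```

```text
t 13.4 grip s -41.1 L -0.38 z 28.17 mm yaw 0.0975 pitch -0.0030 F ax -9.80 lat -0.41 z 2.81 M [-0.427  1.714 -0.058] grip 0.0149
```

play_rows(rows=[[[-0.0004, 0, -0.0002, 0, 0.001, 0, 0.01], [-0.0007, 0, -0.0003, 0, 0.002, 0, 0.01], [-0.0007, 0, -0.0003, 0, 0.002, 0, 0.01]]])

```text
t: 13.7
tool_pos: [0.5342, -0.2385, 0.0284]
orientation: [[-0.995, -0.097, -0.006], [-0.097, 0.995, -0.0], [0.006, 0.0, -1.0]]
ft_force: [-11.0, -3.0, 2.8]
opening: 0.0151
gripper_force: 59.4
```

```bash
python3 st.py
```

```text
t 13.7 grip s -40.8 L -0.33 z 28.37 mm yaw 0.0974 pitch -0.0057 F ax -11.20 lat -1.90 z 2.81 M [-0.383  1.91  -0.104] grip 0.0151
```

Eleven newtons are on the spring and the pack is tight. I'll ease off to a light contact, level up and lift slowly.

play_rows(rows=[[[0.001, 0, 0.0001, 0, -0.001, 0, 0.01], [0.002, 0, 0.0001, 0, -0.002, 0, 0.01], [0.003, 0, 0.0001, 0, -0.002, 0, 0.01], [0.003, 0, 0.0001, 0, -0.002, 0, 0.01]]])

```text
t: 14.1
tool_pos: [0.5329, -0.2387, 0.0284]
orientation: [[-0.995, -0.098, -0.0], [-0.098, 0.995, 0.0], [0.0, 0.0, -1.0]]
ft_force: [-3.7, -0.1, -1.6]
opening: 0.0152
gripper_force: 58.8
```

```bash
python3 st.py
```

```text
t 14.1 grip s -42.1 L -0.42 z 28.44 mm yaw 0.0981 pitch -0.0004 F ax -3.69 lat 0.26 z -1.59 M [-0.169  0.805 -0.003] grip 0.0152
```

play_rows(rows=[[[0.0006, 0, 0, 0, 0, 0, 0.01], [0.0006, 0, -0.0007, 0, 0, 0, 0.01], [0.0006, 0, -0.0015, 0, 0, 0, 0.01], [0.0006, 0, -0.0025, 0, 0, 0, 0.01], [0.0006, 0, -0.004, 0, 0, 0, 0.01]]])

```text
t: 14.6
tool_pos: [0.5325, -0.2387, 0.0325]
orientation: [[-0.995, -0.098, -0.0], [-0.098, 0.995, 0.0], [0.0, 0.0, -1.0]]
ft_force: [-2.1, -0.7, -3.6]
opening: 0.0151
gripper_force: 58.6
```

```bash
python3 st.py
```

```text
t 14.6 grip s -42.4 L -0.34 z 32.55 mm yaw 0.0983 pitch -0.0003 F ax -2.11 lat -0.47 z -3.55 M [-0.047  0.765 -0.044] grip 0.0151
```

play_rows(rows=[[[0, 0, -0.004, 0, 0, 0, 0.01], [0, 0, -0.009, 0, 0, 0, 0.01], [0, 0, -0.015, 0, 0, 0, 0.01], [0, 0, -0.022, 0, 0, 0, 0.01], [0, 0, -0.029, 0, 0, 0, 0.01]]])

```text
t: 15.1
tool_pos: [0.5327, -0.2389, 0.0625]
orientation: [[-0.995, -0.098, 0.0], [-0.098, 0.995, -0.0], [-0.0, -0.0, -1.0]]
ft_force: [-0.9, 0.6, -3.2]
opening: 0.0153
gripper_force: 58.6
```

```bash
python3 st.py
```

```text
t 15.1 grip s -42.2 L -0.61 z 62.45 mm yaw 0.0982 pitch 0.0004 F ax -0.85 lat 0.69 z -3.19 M [-0.125  0.675  0.024] grip 0.0153
```

Lifted clear and carrying the load. I'll keep raising it, with a slight tip-up tilt.

play_rows(rows=[[[0, 0, -0.008, 0, -0.01, 0, 0.01], [0, 0, -0.018, 0, -0.02, 0, 0.01], [0, 0, -0.03, 0, -0.03, 0, 0.01], [0, 0, -0.042, 0, -0.04, 0, 0.01], [0, 0, -0.05, 0, -0.05, 0, 0.01]]])

```text
t: 15.6
tool_pos: [0.5331, -0.2392, 0.1133]
orientation: [[-0.994, -0.098, 0.052], [-0.098, 0.995, 0.004], [-0.052, -0.001, -0.999]]
ft_force: [0.2, -0.4, -2.1]
opening: 0.0151
gripper_force: 58.7
```

```bash
python3 st.py
python3 - <<'E'
from h import *
goal([.534,.2112,.11],-.0818)
a=cam('scene');print(a['img'].shape)
save('s4',np.clip(a['img'][220:320,150:290].astype(float)*1.6,0,255).astype(np.uint8),5)
E
```

```text
t 15.6 grip s -41.9 L -0.89 z 113.33 mm yaw 0.0982 pitch 0.0523 F ax 0.13 lat -0.41 z -2.12 M [-0.005  0.312 -0.011] grip 0.0151
shift [-0.0448  0.4481  0.0052] turn [0.0037 0.0522 0.1799] F [ 0.2 -0.4 -2.1] pos [ 0.5331 -0.2392  0.1133] t 15.6 op 0.0151
(480, 640, 3)
```

View pics/s4.png

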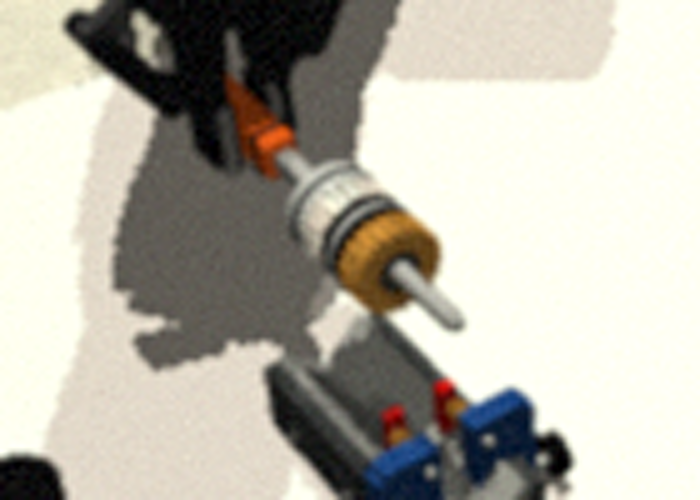

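The mandrel carries all four wheels, closed on the collar, with the brass face at (400,270) in the crop. Now I'll carry it across.

play_rows(rows=[[[-0.0005, 0.006, 0, 0, 0, 0.003, 0.01], [-0.002, 0.02, 0, 0, 0, 0.008, 0.01], [-0.004, 0.042, 0, 0, 0, 0.017, 0.01], [-0.0065, 0.067, 0, 0, 0, 0.027, 0.01], [-0.009, 0.092, 0, 0, 0, 0.037, 0.01]]])

```text
t: 16.15
tool_pos: [0.5318, -0.1442, 0.1113]
orientation: [[-0.997, -0.061, 0.048], [-0.061, 0.998, 0.006], [-0.049, 0.003, -0.999]]
ft_force: [0.6, 1.7, -3.1]
opening: 0.0151
gripper_force: 58.7
```

play_rows(rows=[[[-0.0025, 0.025, 0, 0, 0, 0.01, 0.01], [-0.005, 0.05, 0, 0, 0, 0.02, 0.01], [-0.0075, 0.075, 0, 0, 0, 0.03, 0.01], [-0.01, 0.1, 0, 0, 0, 0.04, 0.01], [-0.0125, 0.125, 0, 0, 0, 0.05, 0.01]]])

```text
t: 16.65
tool_pos: [0.5363, -0.0186, 0.1122]
orientation: [[-0.999, -0.011, 0.048], [-0.011, 1.0, 0.006], [-0.048, 0.005, -0.999]]
ft_force: [0.5, 0.1, -2.8]
opening: 0.0152
gripper_force: 58.7
```

play_rows(rows=[[[-0.0025, 0.025, 0, 0, 0, 0.01, 0.01], [-0.005, 0.05, 0, 0, 0, 0.02, 0.01], [-0.0075, 0.075, 0, 0, 0, 0.03, 0.01], [-0.01, 0.1, 0, 0, 0, 0.04, 0.01], [-0.0125, 0.12, 0, 0, 0, 0.05, 0.01]]])

```text
t: 17.15
tool_pos: [0.5472, 0.1017, 0.1133]
orientation: [[-0.998, 0.038, 0.048], [0.038, 0.999, 0.006], [-0.048, 0.007, -0.999]]
ft_force: [0.3, -0.5, -2.3]
opening: 0.0154
gripper_force: 58.7
```

```bash
python3 st.py; python3 -c "
from h import *
goal([.534,.2112,.11],-.0818)"
```

```text
t 17.15 grip s 5.5 L 337.02 z 113.30 mm yaw -0.0384 pitch 0.0477 F ax 0.29 lat -0.48 z -2.32 M [-0.014  0.246  0.001] grip 0.0154
shift [0.0175 0.1088 0.0033] turn [0.0084 0.0476 0.0436] F [ 0.3 -0.5 -2.3] pos [0.5472 0.1017 0.1133] t 17.15 op 0.0154
```

play_rows(rows=[[[0.004, 0.025, 0, 0.002, 0, 0.01, 0.01], [0.008, 0.05, 0, 0.004, 0, 0.02, 0.01], [0.012, 0.075, 0, 0.006, 0, 0.03, 0.01], [0.015, 0.095, 0, 0.007, 0, 0.038, 0.01], [0.017, 0.106, 0, 0.008, 0, 0.043, 0.01]]])

```text
t: 17.65
tool_pos: [0.534, 0.2081, 0.1132]
orientation: [[-0.996, 0.08, 0.048], [0.08, 0.997, -0.003], [-0.048, 0.001, -0.999]]
ft_force: [0.5, -0.4, -2.1]
opening: 0.0155
gripper_force: 58.7
```

```bash
python3 st.py; python3 -c "
from h import *
goal([.534,.2112,.062],-.0818)"
```

```text
t 17.65 grip s 2.8 L 444.17 z 113.23 mm yaw -0.0805 pitch 0.0477 F ax 0.43 lat -0.47 z -2.05 M [0.002 0.324 0.039] grip 0.0155
shift [0.0027 0.003  0.0512] turn [0.0012 0.0478 0.0014] F [ 0.5 -0.4 -2.1] pos [0.534  0.2081 0.1132] t 17.65 op 0.0155
```

play_rows(rows=[[[0.0005, 0.001, 0.006, 0, 0.01, 0, 0.01], [0.001, 0.002, 0.016, 0, 0.02, 0, 0.01], [0.0016, 0.003, 0.027, 0.001, 0.03, 0.001, 0.01], [0.0021, 0.003, 0.036, 0.001, 0.042, 0.001, 0.01], [0.0023, 0.003, 0.042, 0.001, 0.0478, 0.001, 0.01]]])

```text
t: 18.15
tool_pos: [0.5352, 0.2081, 0.0703]
orientation: [[-0.996, 0.084, -0.001], [0.084, 0.996, -0.001], [0.001, -0.001, -1.0]]
ft_force: [0.1, 0.0, -2.8]
opening: 0.015
gripper_force: 58.7
```

```bash
python3 st.py
python3 - <<'E'
from h import *
goal([.534,.2112,.0304],-.0818)
a=cam('scene');b=cam('top')
def c2(im,x,y): return cv2.resize(im[y:y+60,x:x+80],(400,300),interpolation=cv2.INTER_CUBIC)
save('c5',np.clip(np.hstack([c2(a['img'],345,200),c2(b['img'],222,190)]).astype(float)*1.6,0,255).astype(np.uint8))
E
```

```text
t 18.15 grip s 4.0 L 443.99 z 70.32 mm yaw -0.0840 pitch -0.0009 F ax 0.09 lat -0.00 z -2.81 M [-0.012  0.198 -0.022] grip 0.015
shift [0.0015 0.0031 0.0399] turn [-0.0006 -0.0009 -0.0022] F [ 0.1  0.  -2.8] pos [0.5352 0.2081 0.0703] t 18.15 op 0.015
```

View pics/c5.png

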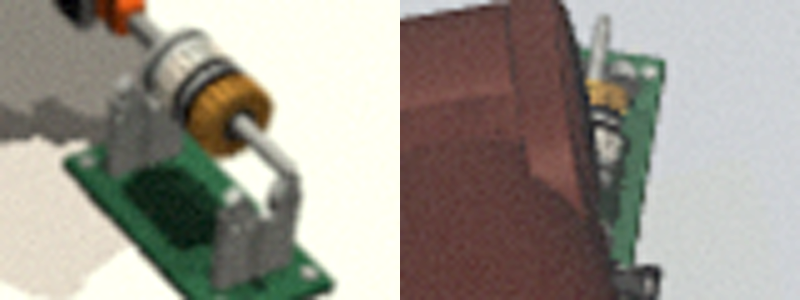

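The loaded mandrel is over the cradle. In the left crop the pack sits between the uprights, with the shaft over the notch at (285,180). I'll fix the 3 mm sideways error and lower slowly.

play_rows(rows=[[[0.0008, 0.0016, 0, 0, 0, -0.001, 0.01], [0.0015, 0.0031, 0.003, 0, 0, -0.002, 0.01], [0.0015, 0.0031, 0.01, 0, 0, -0.002, 0.01], [0.0015, 0.0031, 0.017, 0, 0, -0.002, 0.01], [0.0015, 0.0031, 0.022, 0, 0, -0.002, 0.01]]])

```text
t: 18.75
tool_pos: [0.534, 0.2121, 0.0491]
orientation: [[-0.997, 0.081, 0.001], [0.081, 0.997, -0.0], [-0.001, -0.0, -1.0]]
ft_force: [0.3, 0.4, -1.3]
opening: 0.015
gripper_force: 58.7
```

```bash
python3 st.py; python3 -c "
from h import *
goal([.534,.2112,.0304],-.0818)"
```

```text
t 18.75 grip s 3.2 L 448.10 z 49.07 mm yaw -0.0808 pitch 0.0010 F ax 0.36 lat 0.36 z -1.27 M [-0.01   0.198  0.049] grip 0.015
shift [-0.0001 -0.0009  0.0187] turn [-0.0002  0.001   0.001 ] F [ 0.3  0.4 -1.3] pos [0.534  0.2121 0.0491] t 18.75 op 0.015
```

play_rows(rows=[[[0, -0.0005, 0.003, 0, 0, 0.001, 0.01], [0, -0.0009, 0.006, 0, 0, 0.001, 0.01], [0, -0.0009, 0.009, 0, 0, 0.001, 0.01], [0, -0.0009, 0.012, 0, 0, 0.001, 0.01], [0, -0.0009, 0.014, 0, 0, 0.001, 0.01]]])

```text
t: 19.25
tool_pos: [0.5343, 0.2112, 0.0356]
orientation: [[-0.997, 0.082, 0.002], [0.082, 0.997, -0.0], [-0.002, -0.0, -1.0]]
ft_force: [-0.8, -0.1, -2.9]
opening: 0.0148
gripper_force: 58.7
```

```bash
python3 st.py; python3 -c "
from h import *
goal([.534,.2112,.0304],-.0818)"
```

```text
t 19.25 grip s 3.4 L 447.19 z 35.64 mm yaw -0.0820 pitch 0.0015 F ax -0.78 lat 0.02 z -2.89 M [-0.004  0.22   0.013] grip 0.0148
shift [ 0.0003 -0.      0.0052] turn [-0.      0.0015 -0.0002] F [-0.8 -0.1 -2.9] pos [0.5343 0.2112 0.0356] t 19.25 op 0.0148
```

play_rows(rows=[[[0, 0, 0.001, 0, 0.0005, 0, 0.01], [0, 0, 0.002, 0, 0.001, 0, 0.01], [0, 0, 0.003, 0, 0.001, 0, 0.01], [0, 0, 0.004, 0, 0.001, 0, 0.01], [0, 0, 0.004, 0, 0.001, 0, 0.01]]])

```text
t: 19.75
tool_pos: [0.5343, 0.2112, 0.0318]
orientation: [[-0.997, 0.082, 0.0], [0.082, 0.997, -0.0], [-0.0, -0.0, -1.0]]
ft_force: [-0.5, -0.2, -3.2]
opening: 0.0153
gripper_force: 58.7
```

```bash
python3 st.py
```

```text
t 19.75 grip s 3.4 L 447.21 z 31.78 mm yaw -0.0820 pitch 0.0004 F ax -0.49 lat -0.11 z -3.17 M [0.01  0.187 0.018] grip 0.0153
```

play_rows(rows=[[[0, 0, 0.0005, 0, 0, 0, 0.01], [0, 0, 0.001, 0, 0, 0, 0.01], [0, 0, 0.001, 0, 0, 0, 0.01]]])

```text
t: 20.05
tool_pos: [0.5344, 0.2112, 0.0309]
orientation: [[-0.997, 0.082, 0.001], [0.082, 0.997, -0.0], [-0.001, 0.0, -1.0]]
ft_force: [-1.3, -0.6, -1.0]
opening: 0.0148
gripper_force: 58.8
```

```bash
python3 st.py
```

```text
t 20.05 grip s 3.5 L 447.23 z 30.90 mm yaw -0.0819 pitch 0.0007 F ax -1.37 lat -0.44 z -1.05 M [0.038 0.24  0.039] grip 0.0148
```

play_rows(rows=[[[0, 0, 0.0003, 0, 0, 0, 0.01], [0, 0, 0.0005, 0, 0, 0, 0.01], [0, 0, 0.0005, 0, 0, 0, 0.01]]])

```text
t: 20.35
tool_pos: [0.5344, 0.2112, 0.0306]
orientation: [[-0.997, 0.082, 0.001], [0.082, 0.997, -0.0], [-0.001, 0.0, -1.0]]
ft_force: [-0.8, -0.1, 1.3]
opening: 0.015
gripper_force: 59.1
```

```bash
python3 st.py
```

```text
t 20.35 grip s 3.5 L 447.21 z 30.59 mm yaw -0.0820 pitch 0.0008 F ax -0.85 lat -0.07 z 1.29 M [ 0.021  0.21  -0.049] grip 0.015
```

play_rows(rows=[[[0, 0, 0, 0, 0, 0, 0.0155], [0, 0, 0, 0, 0, 0, 0.017], [0, 0, 0, 0, 0, 0, 0.02], [0, 0, 0, 0, 0, 0, 0.026], [0, 0, 0, 0, 0, 0, 0.034]]])

```text
t: 20.85
tool_pos: [0.5344, 0.2112, 0.0304]
orientation: [[-0.997, 0.082, 0.001], [0.082, 0.997, -0.0], [-0.001, 0.0, -1.0]]
ft_force: [0.4, -0.2, 0.7]
opening: 0.0337
gripper_force: 0.0
```

```bash
python3 st.py
```

```text
t 20.85 grip s 3.5 L 447.21 z 30.41 mm yaw -0.0820 pitch 0.0007 F ax 0.37 lat -0.20 z 0.66 M [ 0.016 -0.006  0.048] grip 0.0337
```

Released. Rising straight up, then I'll look.

play_rows(rows=[[[0, 0, -0.008, 0, 0, 0, 0.036], [0, 0, -0.025, 0, 0, 0, 0.036], [0, 0, -0.05, 0, 0, 0, 0.036], [0, 0, -0.085, 0, 0, 0, 0.036], [0, 0, -0.12, 0, 0, 0, 0.036]]])

```text
t: 21.35
tool_pos: [0.534, 0.2111, 0.152]
orientation: [[-0.997, 0.082, 0.0], [0.082, 0.997, -0.0], [-0.0, -0.0, -1.0]]
ft_force: [0.4, -0.7, -0.4]
opening: 0.036
gripper_force: 0.0
```

play_rows(rows=[[[0.02, 0, -0.02, 0, 0, 0, 0.036], [0.06, 0.01, -0.03, 0, 0, 0, 0.036], [0.1, 0.03, -0.04, 0, 0, 0, 0.036], [0.13, 0.04, -0.04, 0, 0, 0, 0.036], [0.13, 0.04, -0.04, 0, 0, 0, 0.036]]])

```text
t: 21.85
tool_pos: [0.4047, 0.2628, 0.1914]
orientation: [[-0.997, 0.079, 0.0], [0.079, 0.997, 0.0], [-0.0, 0.001, -1.0]]
ft_force: [-0.6, -0.6, 0.8]
opening: 0.0359
gripper_force: 0.0
```

Run:
```python
from h import *
a=cam('scene');b=cam('top')
def c2(im,x,y): return cv2.resize(im[y:y+60,x:x+80],(400,300),interpolation=cv2.INTER_CUBIC)
m=np.vstack([np.hstack([c2(a['img'],345,192),c2(b['img'],222,198)]),np.hstack([c2(a['img'],190,270),c2(b['img'],362,198)])])
save('c6',np.clip(m.astype(float)*1.6,0,255).astype(np.uint8))
```

```text
(no output)
```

View pics/c6.png

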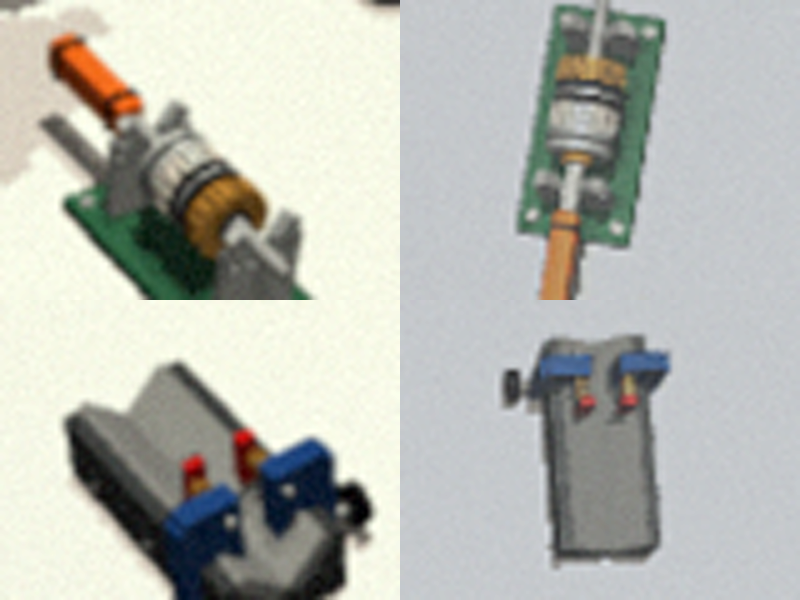

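The loaded mandrel lies in both notches with all four wheels closed on the collar (top crop around (585,110)). The V-block is empty and the stop hasn't been disturbed, so I'm handing it in.

```bash
python3 -c "
from h import *
print(env.job_done())"
```

```text
the job is handed in; nothing more can be done
None
```

The job is done and handed in: all four wheels are closed up on the mandrel's collar (about 11 N measured against the sprung stop), and it rests level and released in both cradle notches.

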